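# Refit the gas-ring knob and hold it pressed

### The arm

A 7-joint arm with a two-finger parallel gripper is mounted at the origin on a cart in front of the work surface, level with it; the furniture and walls round the work are solid. World frame = base frame: x ahead of the robot, y to its left, z up, the work surface at z = 0. Lengths are in m, angles in rad, forces in N, time in s.
With the tool pointing down it reaches from about 0.4 to 0.85 m from the base axis. Payload 10.4 kg.
Tool frame: the origin (TCP) lies midway between the tips of the shut fingers; the grasp point (between the pads) lies 19 mm behind it (manip.tcp_to_grasp is the distance from the TCP to the grasp point, in m); z points along the fingers, y is the line along which they close (so a half turn about z gives the same grasp; the last joint's range is limited). The gripper opens to 85 mm and grips with 20 to 120 N. Pads are 22 mm wide; open, the fingers measure 114 mm over their backs; the gripper's body (76 mm by 85 mm) begins 54 mm behind the grasp point. The pads swing forward as they close: fully open they stand 13 mm farther back than shut.
Start: joints at [-0.023, 0.332, -0.065, 1.46, 0.022, 1.35, -0.088], TCP at [0.625, 0, 0.231] pointing down, gripper open.
Joint ranges: [-2.6, 2.6], [-0.5, 2.12], [-1.47, 1.34], [0.16, 2.42], [-1.27, 4.41], [0.06, 2.06], [-2.6, 2.6]. Speed limits (rad/s): [2.22, 2.22, 2.79, 2.79, 3.14, 3.14, 3.14].

### API

Orientations are given as a unit quaternion [x, y, z, w].
In Python, from workcell import manip gives the robot as it stands.
- The arm moves only by the shell command python3 -m jog 'ROWS' [FORCE]. ROWS is a JSON object of lists of equal length, an entry for each row: "offset": the shift along the world's x, y, z in m, a list of three; "yaw": the turn about the world's z in degrees; "jaw": the closure, from 0 (fully open) to 1 (shut). A call has 1 to 20 rows; each row shifts and turns the commanded pose from where the row before left it; what a row does not reach is not made up. A row lasts 1/12 s, in which the tool goes at most 41.7 mm and 7.16 degrees, less where a joint would pass 70% of its speed; a pose out of reach is approached as far as the arm can. A call is refused whole if a number of a shift passes 0.0417 or a number of a turn 7.16, either way. A call with a gripper value outside its range is refused whole. The fingers move at their own pace and stop on an object; FORCE is the grip in N (left out, the last holds). Time passes only in rows, so rows that do not move let the fingers close. It gives the time, the measured TCP pose, the force, the opening and the grip force at its end, in the units of the state.
- manip.get_obs(): the state, without advancing time (a new reading comes with each control period).
- manip.camera(name): name is "scene" or "side" or "wrist"; returns a dict with "frame" (480x640x3 uint8, red, green, blue), "camera_matrix" (3x3 intrinsics, pixels), "eye" and "attitude" of the camera in the world; the wrist camera has in their place "hand_eye" (4x4, takes a point from camera to tool coordinates, whose origin is the TCP and whose axes are the flange's). Camera axes: x right, y up, looking along -z (the intrinsics and any distortion apply to the point x, -y, -z); pixel columns grow to the right and rows downward; lengths in m; the calibration is good to about 2 mm. The wrist camera is an equidistant fisheye: a pixel r from the principal point sees the ray r / f radians off the axis. A picture is of the moment at which its call begins: read the wrist's pose just before it. There is no depth.
- manip.hand_in(): hands the job in; it is judged then, once.
Trained networks look in a picture, given as the dict that the camera call returned (one of the last four; its "shot" number tells which), for a name from the list of things; names that differ only in an ending like _2 or _b are one class to them, and where a whole thing is asked for, a point or a joint stands for the part that bears it (a point fixed in the world has none). Each returns a list of dicts, best first, with "score" (0 to 1); they miss things now and then, are a little off and sometimes report something else, mostly with a low value. They report only what shows in the picture. A call takes as long as a camera call. They do not tell look-alikes from the thing itself.
- manip.masks_of(picture, name): "region" (480x640 bool, what is visible of it).
- manip.tip_of(picture, name): "at" ([x, y, z] in m, in world coordinates, good to about 4 mm: a listed point, or the origin of a listed thing).
The state is a dict: "clock": time; "joint_pos": joint angles; "joint_velocities": joint speeds; "tau": joint torques, N m; "position": TCP position; "ee_rot": TCP orientation; "ft_force": force on the tool from outside, world axes, zero at the start; "torque": the same for the moment, N m; "grip_width": opening from 0.0 (shut) to 1.0 (fully open); "grasp_force": force on a finger pad.
Only numpy, scipy, OpenCV 4.12 (cv2) and the standard library are available. Lean on these libraries where they do the work, as an engineer would, in place of code of your own. Each camera call takes 0.05 s, during which the arm holds its last target. There are 200 camera calls.

### The job

The control knob has come off the table-top gas ring. Pick it up from the worktop, turn it so that its D-shaped hole matches the D-shaped shaft on the front of the ring, and push it fully home on the shaft. Then press knob and shaft right down, as if lighting the ring, and finish while still holding the knob pressed down; do not knock the salt shaker or the honey jar about.

Things in the scene. Friction and masses are not known exactly. Their poses are not given: they have to be found in the camera images.
- knob: Grey plastic knob, stands hole down, 39 mm high, about 50 g: round body 46 mm across, 19 mm high, grip bar on top. A nose at +x, 6 to 17 mm up, reaches 31 mm from the axis. Origin: on the axis at the underside; x to the nose, z up. D-hole on the axis: 16 mm deep and wide, flat 4 mm from the axis on the nose side, 1.5 mm bevel. It fits with the nose over the shaft's flat (within 10 degrees).
- knob_grip (a point): Centre of the knob's grip bar, 29 mm above the knob's underside, on its axis; axes as the knob's. The bar is 14 mm wide (along y), 42 mm long (along x) and stands 20 mm up from the round body (19 to 39 mm above the underside). A short white line on top marks the half of the bar towards the nose.
- shaft_tip (a point): Centre of the top end of the upright bare metal D-shaft on the front of the gas ring, 83 mm above the worktop, 27 mm above the black strip round it. Shaft 14 mm across, flat 3 mm from the axis, top edge bevelled 1.5 mm. x points out of the flat, at right angles to it; z up; moves with the shaft. With the knob home the hole's end rests on the tip: the knob's underside is 16 mm below the tip.
- shaft (a joint): How far the shaft is pressed in, in m: 0 out, 0.008 at the stop. A spring pushes back with about 4 N at first and 10 N at the stop; let go, it comes up again. At the stop the underside of a fully home knob is still 3 mm above the strip.
- shaft_turn (a joint): Angle of the shaft in the gas ring, rad, anticlockwise from above, stops at -0.8 and 0.8; 0 when the flat faces the front edge of the gas ring, away from its burner. It turns only against stiff friction (0.12 N m) and stays where it is.
- hob: Table-top gas ring, a fixed steel tray 240 mm deep (x), 220 mm wide (y), top 56 mm above the worktop. Burner and four-armed pan support (80 mm above the worktop) at the back, black control strip in front with the shaft at x = -85 mm, y = 0, clear for 45 mm around but for a collar 22 mm across, 2 mm high. Origin: centre of the underside; x away from the robot, z up.
- mixer_tap: Tall fixed mixer tap at the sink, on the robot's right, with a high curved spout (over 250 mm) that the gripper or wrist can hit: it stands about 100 mm from where the gripper starts, so move left, away from it, first. Origin at its foot.
- salt_shaker: Salt shaker, 44 mm diameter, 90 mm high, standing loose on the worktop; origin at the centre of the underside. To be left alone.
- honey_jar: Honey jar, 64 mm diameter, 109 mm high, standing loose; origin at the centre of the underside. To be left alone.
Mind the look-alikes: they are no part of the job. There is more than one size of the knob; the job needs the middle-sized.

How it is judged:
At the end, for the whole second after the job is handed in: Knob fully home on the D-shaft (within 3 mm of its axis, underside 13.5 mm or more below the tip, upright within 7 degrees, flat on flat), still, and still held down by the fingers, with the shaft pressed in more than 6 of its 8 mm (horizontal distance between knob and shaft_tip below 0.003 m and z of knob in the frame of shaft_tip below -0.0135 m and angle between the x axis of knob and the x axis of shaft_tip, either way round below 0.4 rad and angle between knob's own z axis and vertical below 0.12 rad and value of joint shaft above 0.006 m and contact force between the fingers and knob above 3 N and contact force between knob and hob above 5 N and linear speed of knob below 0.02 m/s); the arm keeps its last pose, push and grip.
It fails at once if the salt shaker or the honey jar is knocked away (moved more than 30 mm) (distance of any of salt_shaker, honey_jar from where it was at the start of the episode above 0.03 m).
It also fails if it takes over 45 s, if anything falls off the work surface, if the arm or the gripper's body presses on something with over 40 N, if the wrist force passes 120 N, or if a joint passes its speed limit or range.

## Working session

There is one attempt and no reset: what is moved stays moved. The work goes in short steps, Python scripts to look and compute and a shell command to move; the robot and the scene stay as the last step left them, time stands still between calls to the robot, and variables do not carry over. Pictures are saved under pics/ and viewed, at most 10 in all, crops included, and the job is handed in when it is done.

```bash
mkdir -p pics; cat > h.py <<'E'
import numpy as np, cv2
from workcell import manip
from scipy.spatial.transform import Rotation as R
def save(p,n): cv2.imwrite('pics/'+n,cv2.cvtColor(p['frame'],cv2.COLOR_RGB2BGR))
E
python3 - <<'E'
from h import *
o=manip.get_obs(); print({k:np.round(v,3) for k,v in o.items()})
for c in ['scene','side']:
    p=manip.camera(c); save(p,c+'1.png'); print(c,{k:p[k] for k in p if k!='frame'})
    for n in ['knob','knob_grip','shaft_tip','hob','mixer_tap','salt_shaker','honey_jar']:
        print(n,[(np.round(d['at'],3).tolist(),round(d['score'],2)) for d in manip.tip_of(p,n)])
    print('masks',[(np.round(np.argwhere(d['region']).mean(0)[::-1]),int(d['region'].sum()),round(d['score'],2)) for d in manip.masks_of(p,'knob')])
a=cv2.imread('pics/scene1.png')
E
```

```text
{'clock': np.float64(0.0), 'joint_pos': array([-0.023,  0.333, -0.065,  1.461,  0.022,  1.35 , -0.088]), 'joint_velocities': array([ 0.001, -0.001,  0.   , -0.001,  0.   , -0.001, -0.002]), 'tau': array([ 0.0000e+00, -6.2545e+01,  5.0000e-02, -3.9161e+01,  1.6000e-02,
        1.0000e-02, -0.0000e+00]), 'position': array([0.625, 0.   , 0.23 ]), 'ee_rot': array([ 0.707,  0.707, -0.001, -0.001]), 'ft_force': array([ 0.486, -0.707,  0.187]), 'torque': array([ 0.02 , -0.023,  0.024]), 'grasp_force': np.float64(0.0), 'grip_width': np.float64(0.999)}
scene {'camera_matrix': array([[575.24907829,   0.        , 321.08940586],
       [  0.        , 575.24907829, 236.36796994],
       [  0.        ,   0.        ,   1.        ]]), 'eye': array([ 0.40943942, -0.99315085,  0.81798481]), 'attitude': array([ 0.42819526, -0.02032063, -0.03320506,  0.90284734]), 'shot': 1}
knob [([0.362, -0.177, 0.0], 0.76), ([0.457, -0.2, -0.001], 0.66)]
knob_grip [([0.44, -0.1, 0.04], 0.83), ([0.454, -0.201, 0.026], 0.82), ([0.36, -0.183, 0.021], 0.71)]
shaft_tip [([0.443, 0.158, 0.082], 0.51), ([0.456, -0.198, -0.0
[... 397 characters left out ...]
     ,   0.        ,   1.        ]]), 'eye': array([ 0.37971467, -0.92824577,  0.55244796]), 'attitude': array([ 0.50125447, -0.03823605, -0.04954277,  0.86303388]), 'shot': 2}
knob [([0.356, -0.177, 0.001], 0.77), ([0.452, -0.2, -0.001], 0.76), ([0.444, -0.096, -0.001], 0.76), ([0.61, -0.188, -0.0], 0.34)]
knob_grip [([0.452, -0.198, 0.031], 0.91), ([0.365, -0.182, 0.019], 0.75), ([0.442, -0.098, 0.036], 0.66)]
shaft_tip [([0.442, 0.157, 0.082], 0.57)]
hob [([0.526, 0.169, 0.002], 0.62)]
mixer_tap [([0.454, -0.201, -0.001], 0.37)]
salt_shaker [([0.61, -0.185, -0.002], 0.68)]
honey_jar [([0.617, -0.083, -0.001], 0.94)]
masks [(array([294., 259.]), 820, 0.87), (array([256., 287.]), 217, 0.8)]
```

View pics/scene1.png

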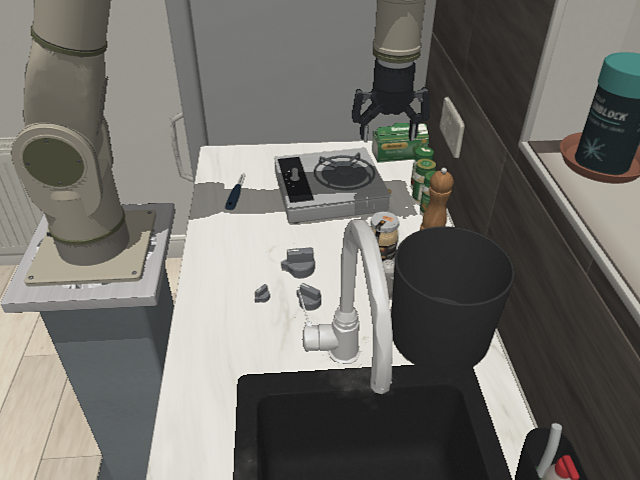

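View pics/side1.png

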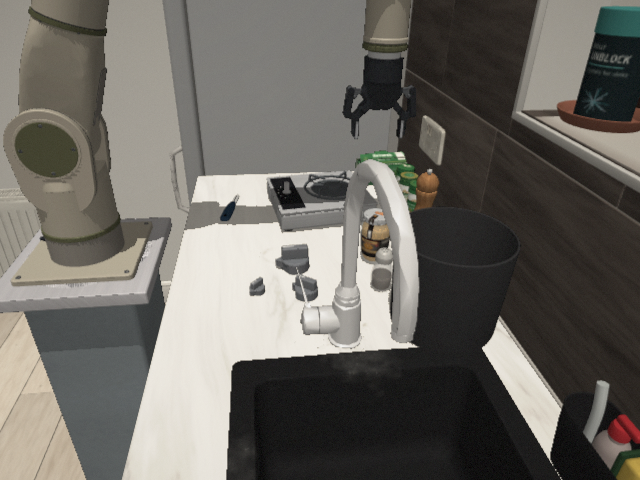

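Candidates for the knob in the scene picture: large one at (299,263), mid-sized at (309,297), small one at (262,294). By size I choose (309,297), roughly (0.453,-0.20), close to the tap. I'll check it in a crop.

```bash
python3 - <<'E'
from h import *
a=cv2.imread('pics/scene1.png');
c1=cv2.resize(a[235:375,235:395],(800,700)[:2],interpolation=cv2.INTER_CUBIC)[:600]
cv2.imwrite('pics/crop1.png',c1)
p=manip.camera('scene'); Rm=R.from_quat(p['attitude']).as_matrix();K=p['camera_matrix']
def g(u,v,z): 
    d=Rm@(np.array([1,-1,-1])*(np.linalg.inv(K)@[u,v,1])); t=(z-p['eye'][2])/d[2]; return (p['eye']+t*d).round(3)
print('tap foot',g(345,357,0), 'spout end',g(380,390,.15))
E
```

```text
tap foot [ 0.51  -0.338  0.   ] spout end [ 0.534 -0.519  0.15 ]
```

View pics/crop1.png

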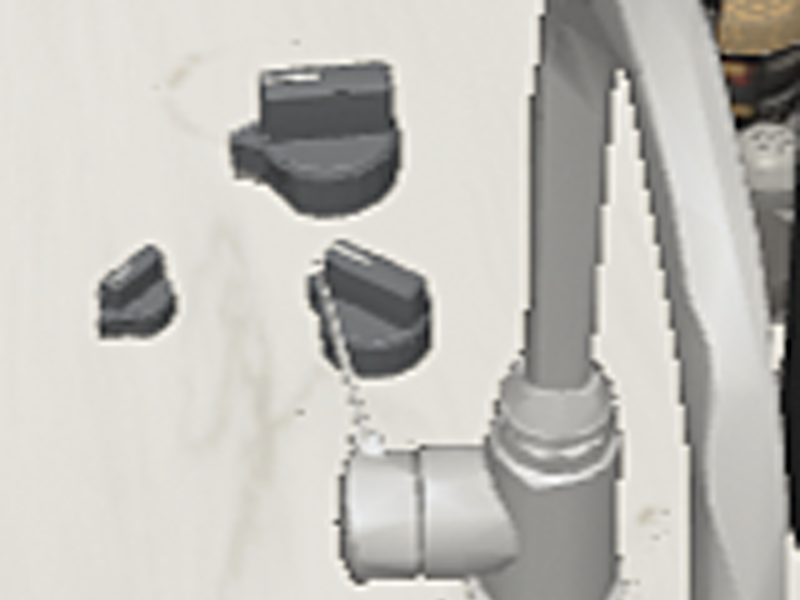

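```bash
cat >> h.py <<'E'
def P(p):
    Rm=R.from_quat(p['attitude']).as_matrix()
    M=np.diag([1,-1,-1])@Rm.T
    return p['camera_matrix']@np.c_[M,-M@p['eye']]
def tri(pa,a,pb,b):
    X=cv2.triangulatePoints(P(pa),P(pb),np.array(a,float),np.array(b,float))[:,0]; return (X[:3]/X[3]).round(3)
E
python3 - <<'E'
from h import *
s=manip.camera('scene'); d=manip.camera('side')
for n,a,b in [('foot',(345,360),(345,345)),('lever tip',(299,289),(297,267)),('lever base',(309,323),(309,305)),('handle end',(304,338),(303,320)),('spout end',(380,392),(402,340)),('arch top',(358,221),(370,161)),('collar',(346,310),(346,292))]: print(n,tri(s,a,d,b))
E
python3 -m jog '{"offset":[[-0.02,0,0.01],[-0.02,-0.01,0],[-0.02,-0.02,0],[-0.02,-0.02,0],[-0.02,-0.02,0],[-0.02,-0.02,0],[-0.02,-0.01,0],[-0.01,-0.01,0],[0,0,0],[0,0,0]],"yaw":[0,0,0,0,0,0,0,0,0,0],"jaw":[0,0,0,0,0,0,0,0,0,0]}' 40
python3 - <<'E'
from h import *
o=manip.get_obs(); p=manip.camera('wrist'); save(p,'w1.png'); print(p['camera_matrix'],p['hand_eye'],o['position'],o['ee_rot'])
for n in ['knob','knob_grip','shaft_tip']:
    print(n,[(np.round(d['at'],3).tolist(),round(d['score'],2)) for d in manip.tip_of(p,n)])
print('masks',[(np.round(np.argwhere(d['region']).mean(0)[::-1]),int(d['region'].sum()),round(d['score'],2)) for d in manip.masks_of(p,'knob')])
E
```

```text
foot [ 0.509 -0.341 -0.004]
lever tip [ 0.432 -0.283  0.121]
lever base [ 0.449 -0.308  0.061]
handle end [ 0.438 -0.329  0.047]
spout end [ 0.523 -0.561  0.205]
arch top [ 0.513 -0.387  0.344]
collar [ 0.516 -0.287  0.067]
clock: 1.88
position: [0.4753, -0.1101, 0.2417]
ee_rot: [0.707, 0.707, 0.0, 0.0]
ft_force: [1.1, 1.1, 1.0]
grip_width: 1.0
grasp_force: 0.0
[[371.64829954   0.         325.74031471]
 [  0.         371.64829954 240.27816545]
 [  0.           0.           1.        ]] [[-8.75828341e-04  9.65757791e-01  2.59443869e-01  6.56232675e-02]
 [ 9.99999615e-01  8.32640402e-04  2.76356689e-04  7.18245346e-04]
 [ 5.08701784e-05  2.59444011e-01 -9.65758149e-01 -1.40536127e-01]
 [ 0.00000000e+00  0.00000000e+00  0.00000000e+00  1.00000000e+00]] [ 0.47529199 -0.11006958  0.24168443] [7.07327827e-01 7.06885469e-01 4.01725153e-04 3.41319764e-04]
knob [([0.442, -0.103, -0.004], 0.83), ([0.363, -0.174, 0.002], 0.76), ([0.455, -0.198, -0.002], 0.72)]
knob_grip [([0.456, -0.204, 0.026], 0.92), ([0.444, -0.104, 0.04], 0.77), ([0.364, -0.179, 0.022], 0.74)]
shaft_tip []
masks [(array([291., 199.]), 3003, 0.91), (array([308., 288.]), 1604, 0.84), (array([223., 269.]), 680, 0.56)]
```

View pics/w1.png

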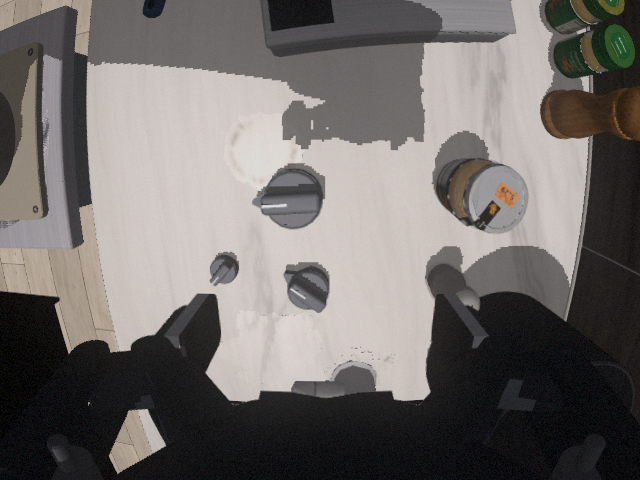

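```bash
cat >> h.py <<'E'
def wray(p,o,u,v,z):
    K=p['camera_matrix'];x=(u-K[0,2])/K[0,0];y=(v-K[1,2])/K[1,1];r=np.hypot(x,y)
    s=np.sin(r)/max(r,1e-9); d=np.array([x*s,-y*s,-np.cos(r)])
    H=p['hand_eye'];T=R.from_quat(o['ee_rot']).as_matrix()
    d=T@H[:3,:3]@d; e=T@H[:3,3]+o['position']
    return (e+(z-e[2])/d[2]*d).round(4)
def wproj(p,o,X):
    H=p['hand_eye'];T=R.from_quat(o['ee_rot']).as_matrix()
    c=H[:3,:3].T@(T.T@(np.array(X)-o['position'])-H[:3,3]); c=c*[1,-1,-1]
    th=np.arctan2(np.hypot(c[0],c[1]),c[2]); ph=np.arctan2(c[1],c[0]); K=p['camera_matrix']
    return K[:2,2]+K[0,0]*th*np.array([np.cos(ph),np.sin(ph)])
def knobpts(x,y,yaw,s=1):
    c,n=np.cos(yaw),np.sin(yaw)
    f=lambda a,b,z:[x+c*a-n*b,y+n*a+c*b,z]
    top=[f(a,b,.039) for a,b in [(.021,.007),(.021,-.007),(-.021,-.007),(-.021,.007)]]
    circ=[f(.023*np.cos(t),.023*np.sin(t),.019) for t in np.linspace(0,6.28,40)]
    nose=[f(.031,0,.012)]
    return top,circ,nose
def overlay(p,o,x,y,yaw,name,box,k):
    u0,v0,u1,v1=box; im=cv2.cvtColor(p['frame'],cv2.COLOR_RGB2BGR)[v0:v1,u0:u1]
    im=cv2.resize(im,None,fx=k,fy=k,interpolation=cv2.INTER_CUBIC)
    raw=im.copy()
    for pts,col in zip(knobpts(x,y,yaw),[(0,0,255),(0,255,0),(255,0,0)]):
        q=np.array([(wproj(p,o,X)-[u0-.0,v0-.0]+.5)*k for X in pts]).astype(int)
        cv2.polylines(im,[q],True,col,1)
        if len(q)==1: cv2.circle(im,tuple(int(i) for i in q[0]),4,col,-1)
    cv2.imwrite('pics/'+name,np.hstack([raw,im]))
E
python3 - <<'E'
from h import *
o=manip.get_obs(); p=manip.camera('wrist')
r=manip.masks_of(p,'knob'); 
overlay(p,o,.4545,-.201,np.radians(143),'ov1.png',(275,255,345,325),5.6)
E
```

```text
(no output)
```

View pics/ov1.png

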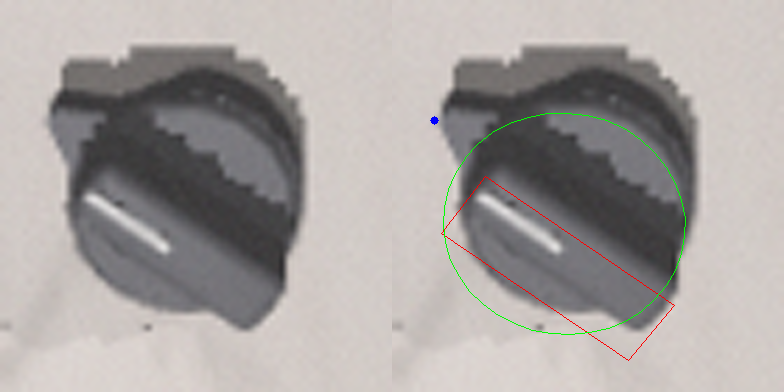

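```bash
python3 -m jog '{"offset":[[-0.003,-0.01,0],[-0.003,-0.01,0],[-0.003,-0.01,0],[-0.003,-0.011,-0.01],[-0.003,-0.011,-0.01],[-0.002,-0.011,-0.02],[-0.002,-0.012,-0.02],[0,-0.012,-0.02],[0,0,0],[0,0,0],[0,0,0]],"yaw":[6.9,6.9,6.9,6.9,6.9,6.9,6.9,6.7,0,0,0],"jaw":[0,0,0,0,0,0,0,0,0,0,0]}'
python3 - <<'E'
from h import *
o=manip.get_obs(); p=manip.camera('wrist'); save(p,'w2.png'); 
for n in ['knob','knob_grip']:
    print(n,[(np.round(d['at'],3).tolist(),round(d['score'],2)) for d in manip.tip_of(p,n)])
u=wproj(p,o,[.456,-.197,.03]).astype(int);print(u, R.from_quat(o['ee_rot']).as_matrix().round(3))
b=int(u[0]-70),int(u[1]-75),int(u[0]+70),int(u[1]+65)
overlay(p,o,.456,-.197,np.radians(145),'ov2.png',b,2.85)
E
```

```text
clock: 3.15
position: [0.4567, -0.1963, 0.1623]
ee_rot: [0.302, 0.953, 0.0, 0.0]
ft_force: [0.1, 0.4, -0.1]
grip_width: 1.003
grasp_force: 0.0
knob [([0.365, -0.174, 0.004], 0.98), ([0.452, -0.2, 0.001], 0.74), ([0.442, -0.1, -0.007], 0.56)]
knob_grip [([0.456, -0.2, 0.024], 0.74), ([0.443, -0.1, 0.038], 0.64), ([0.36, -0.181, 0.018], 0.56)]
[323 229] [[-0.817  0.576  0.001]
 [ 0.576  0.817  0.   ]
 [-0.001  0.001 -1.   ]]
```

View pics/ov2.png

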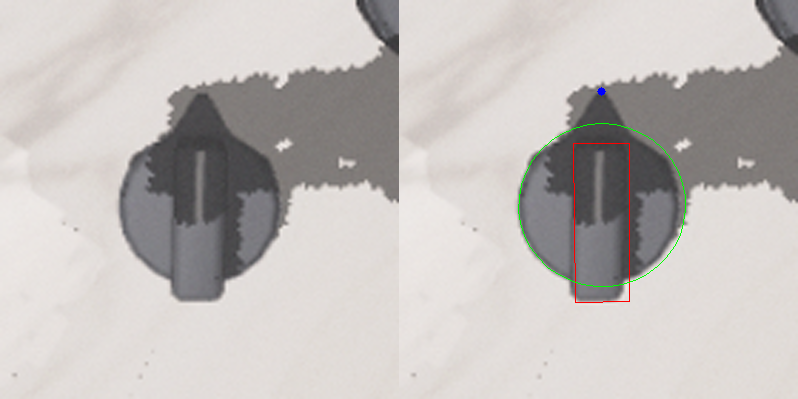

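The overlay shows that knob pose (0.456,-0.197), yaw 145° fits the image (nose and bar coincide); it is the mid-sized one. Descend and grip.

```bash
python3 -m jog '{"offset":[[0,0,-0.02],[0,0,-0.03],[0,0,-0.03],[0,0,-0.03],[0,0,-0.02],[0,0,-0.01],[0,0,0],[0,0,0],[0,0,0],[0,0,0],[0,0,0],[0,0,0],[0,0,0],[0,0,0]],"yaw":[0,0,0,0,0,0,0,0,0,0,0,0,0,0],"jaw":[0.3,0.3,0.3,0.3,0.3,0.3,0.5,1,1,1,1,1,1,1]}' 60
```

```text
clock: 4.47
position: [0.4574, -0.1974, 0.0232]
ee_rot: [0.301, 0.954, 0.0, 0.002]
ft_force: [-1.2, 0.5, 8.1]
grip_width: 0.146
grasp_force: 59.7
```

```bash
python3 -m jog '{"offset":[[0,0,0.02],[0,0,0.03],[0,0,0.035],[0,0.01,0.035],[0,0.02,0.03],[0,0.03,0.02],[-0.002,0.036,0],[-0.003,0.036,0],[-0.003,0.036,0],[-0.003,0.036,0],[-0.003,0.036,0],[-0.003,0.03,0],[0,0.02,0],[0,0,0],[0,0,0],[0,0,0]],"yaw":[0,0,0,0,0,0,6,6,6,6,6,6,5,0,0,0],"jaw":[1,1,1,1,1,1,1,1,1,1,1,1,1,1,1,1]}'
python3 - <<'E'
from h import *
o=manip.get_obs(); p=manip.camera('wrist'); save(p,'w3.png'); 
for n in ['knob','knob_grip','shaft_tip','hob']:
    print(n,[(np.round(d['at'],4).tolist(),round(d['score'],2)) for d in manip.tip_of(p,n)])
u=wproj(p,o,[.443,.158,.083]);print(u)
for c in ['scene','side']:
    q=manip.camera(c); print(c,[(np.round(d['at'],4).tolist(),round(d['score'],2)) for n in ['shaft_tip','hob'] for d in manip.tip_of(q,n)])
E
```

```text
clock: 5.8
position: [0.4392, 0.0922, 0.1918]
ee_rot: [-0.051, 0.999, -0.0, 0.0]
ft_force: [0.1, 0.1, -0.8]
grip_width: 0.148
grasp_force: 58.8
knob [([0.3665, -0.1755, 0.0012], 0.91), ([0.4371, 0.0922, 0.1651], 0.82), ([0.4403, -0.1032, -0.0051], 0.76)]
knob_grip [([0.3639, -0.1774, 0.0199], 0.85), ([0.4414, 0.0899, 0.1964], 0.66), ([0.4421, -0.0987, 0.0399], 0.64)]
shaft_tip [([0.4416, 0.1591, 0.0847], 0.86)]
hob [([0.5265, 0.17, -0.0009], 0.72)]
[416.81888347 251.35443611]
scene [([0.4423, 0.16, 0.0762], 0.57), ([0.5237, 0.1679, 0.0006], 0.57)]
side [([0.446, 0.1538, 0.0794], 0.52), ([0.5269, 0.1681, 0.0036], 0.89)]
```

View pics/w3.png

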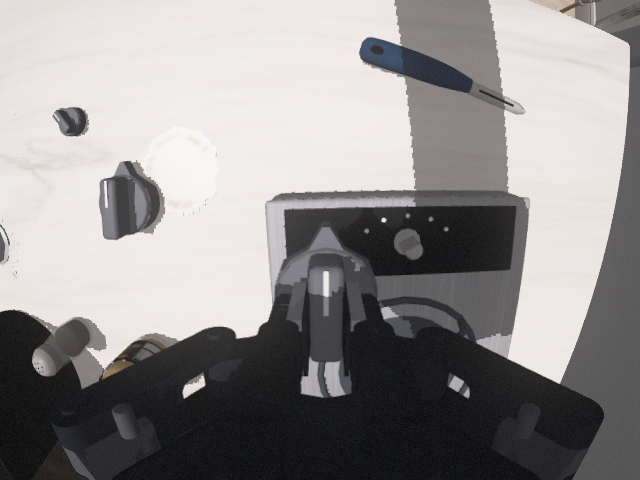

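```bash
cat >> h.py <<'E'
def shaftov(p,o,x,y,ang,name,h=22,k=9):
    u=wproj(p,o,[x,y,.075]).astype(int); u0,v0=int(u[0]-h),int(u[1]-h)
    im=cv2.cvtColor(p['frame'],cv2.COLOR_RGB2BGR)[v0:v0+2*h,u0:u0+2*h]
    im=cv2.resize(im,None,fx=k,fy=k,interpolation=cv2.INTER_CUBIC); im=cv2.convertScaleAbs(im,alpha=1.5,beta=10); raw=im.copy()
    t=np.linspace(-np.pi,np.pi,200)
    for rr,fl,z,col in [(.007,.003,.0815,(0,255,0)),(.007,.003,.058,(255,255,0)),(.011,1,.058,(0,0,255))]:
        pts=[]
        for a in t:
            b=np.clip(a,-9,9); r=min(rr,fl/np.cos(b)) if np.cos(b)>0 else rr
            q=(wproj(p,o,[x+r*np.cos(a+ang),y+r*np.sin(a+ang),z])-[u0,v0]+.5)*k; pts.append(q)
        cv2.polylines(im,[np.array(pts).astype(int)],True,col,1)
    cv2.imwrite('pics/'+name,np.hstack([raw,im]))
E
python3 - <<'E'
from h import *
o=manip.get_obs(); p=manip.camera('wrist')
print(wray(p,o,404.5,240,.083), [wray(p,o,a,b,.056)[:2] for a,b in [(286,210),(516,206),(511,270)]], [wray(p,o,a,b,.056)[:2] for a,b in [(266,202),(529,197)]])
shaftov(p,o,.4425,.158,np.radians(186),'sh1.png')
E
```

```text
[0.4351 0.1482 0.083 ] [array([0.4278, 0.0615]), array([0.403 , 0.2467]), array([0.4581, 0.2553])] [array([0.4231, 0.0458]), array([0.3937, 0.258 ])]
```

View pics/sh1.png

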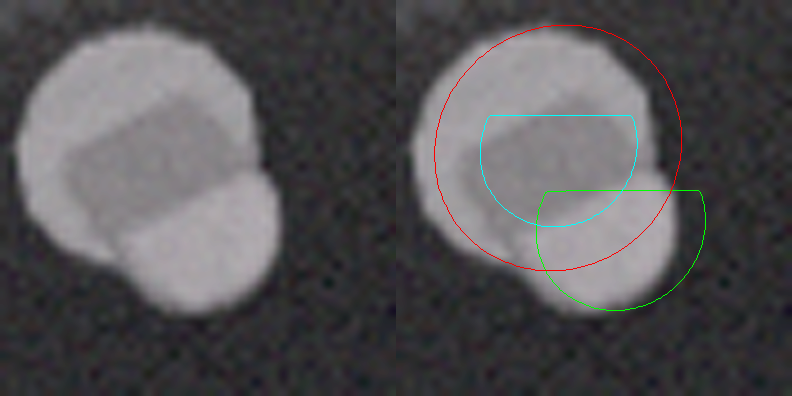

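The crop shows the flat normal tilted 23–24° anticlockwise from the image's up: shaft x axis ≈ 210° in the world. Shaft about (0.4425,0.1557). I turn, go closer, and measure knob and shaft in one picture.

```bash
python3 -m jog '{"offset":[[0.006,0.006,-0.01],[0.008,0.006,-0.015],[0.006,0.006,-0.016],[0.006,0.006,-0.016],[0,0,0],[0,0,0],[0,0,0]],"yaw":[6,6,6,6,0,0,0],"jaw":[1,1,1,1,1,1,1]}'
cat >> h.py <<'E'
def both(p,o,kx,ky,kyaw,kz,sx,sy,ang,name,box,k):
    u0,v0,u1,v1=box; im=cv2.cvtColor(p['frame'],cv2.COLOR_RGB2BGR)[v0:v1,u0:u1]
    im=cv2.resize(im,None,fx=k,fy=k,interpolation=cv2.INTER_CUBIC); im=cv2.convertScaleAbs(im,alpha=1.4,beta=10)
    c,n=np.cos(kyaw),np.sin(kyaw); f=lambda a,b,z:[kx+c*a-n*b,ky+n*a+c*b,kz+z]
    th=np.linspace(0,2*np.pi,80)
    L=[([f(a,b,.039) for a,b in [(.021,.007),(.021,-.007),(-.021,-.007),(-.021,.007)]],(0,0,255)),
       ([f(.023*np.cos(t),.023*np.sin(t),.019) for t in th],(0,255,0)),([f(.031,0,.006),f(.031,0,.017)],(255,0,0))]
    for rr,fl,z,col in [(.007,.003,.0815,(0,255,0)),(.011,1,.058,(0,0,255))]:
        L.append(([[sx+r*np.cos(a+ang),sy+r*np.sin(a+ang),z] for a in th for r in [min(rr,fl/np.cos(a)) if np.cos(a)>0 else rr]],col))
    for pts,col in L:
        q=np.array([(wproj(p,o,X)-[u0,v0]+.5)*k for X in pts]).astype(int); cv2.polylines(im,[q],True,col,1)
    cv2.imwrite('pics/'+name,im); print(im.shape)
E
python3 - <<'E'
from h import *
o=manip.get_obs(); p=manip.camera('wrist'); save(p,'w4.png')
ky=2*np.arctan2(o['ee_rot'][1],o['ee_rot'][0]); print(o['position'],np.degrees(ky))
print(wproj(p,o,[.4425,.1557,.083]),wproj(p,o,[*o['position'][:2],o['position'][2]]))
both(p,o,*o['position'][:2],ky,o['position'][2]-.0232,.4425,.1557,np.radians(210),'b1.png',(260,170,460,320),4)
E
```

```text
clock: 6.98
position: [0.4651, 0.1168, 0.135]
ee_rot: [-0.257, 0.966, 0.0, 0.0]
ft_force: [-0.3, -0.4, -0.7]
grip_width: 0.146
grasp_force: 58.8
[0.46513045 0.11678822 0.13503698] 209.80638327373737
[407.41496284 262.48523895] [326.48028453 303.37793056]
(600, 800, 3)
```

View pics/b1.png

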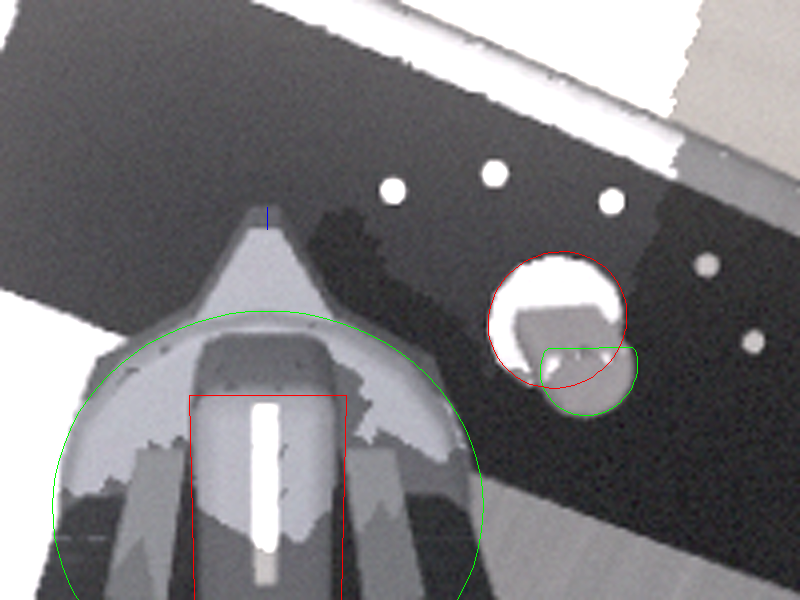

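Picture shows model outlines of both knob (nose at (267,207)) and shaft (D tip at (588,380), flat horizontal) within about 0.5 mm. Move over and lower to just into the bevel.

```bash
python3 -m jog '{"offset":[[-0.0076,0.013,0],[-0.008,0.013,0],[-0.007,0.0129,0],[0,0,0],[0,0,-0.01],[0,0,-0.01],[0,0,-0.006],[0,0,-0.003],[0,0,-0.003],[0,0,0]],"yaw":[0,0,0,0,0,0,0,0,0,0],"jaw":[1,1,1,1,1,1,1,1,1,1]}'
```

```text
clock: 7.87
position: [0.4424, 0.1557, 0.1017]
ee_rot: [-0.259, 0.966, 0.0, -0.0]
ft_force: [0.4, 0.0, -0.0]
grip_width: 0.142
grasp_force: 58.8
```

```bash
python3 -m jog '{"offset":[[0,0,-0.004],[0,0,-0.003],[0,0,-0.003],[0,0,-0.002],[0,0,0],[0,0,0]],"yaw":[0,0,0,0,0,0],"jaw":[1,1,1,1,1,1]}'
```

```text
clock: 8.37
position: [0.4424, 0.1559, 0.0904]
ee_rot: [-0.259, 0.966, 0.0, -0.0]
ft_force: [-0.0, -0.2, -0.5]
grip_width: 0.147
grasp_force: 58.8
```

```bash
python3 -m jog '{"offset":[[0,0,-0.002],[0,0,-0.002],[0,0,-0.002],[0,0,0],[0,0,0]],"yaw":[0,0,0,0,0],"jaw":[1,1,1,1,1]}'; python3 -m jog '{"offset":[[0,0,-0.001],[0,0,-0.001],[0,0,-0.001],[0,0,0],[0,0,0]],"yaw":[0,0,0,0,0],"jaw":[1,1,1,1,1]}'
```

```text
clock: 8.78
position: [0.4426, 0.156, 0.0846]
ee_rot: [-0.259, 0.966, 0.0, 0.0]
ft_force: [-1.5, -1.1, 7.3]
grip_width: 0.146
grasp_force: 59.7
clock: 9.2
position: [0.4427, 0.156, 0.082]
ee_rot: [-0.259, 0.966, -0.0, 0.0]
ft_force: [-4.1, -1.7, 10.8]
grip_width: 0.146
grasp_force: 60.4
```

```bash
python3 -m jog '{"offset":[[0,0,-0.001],[0,0,-0.001],[0,0,0],[0,0,0]],"yaw":[0,0,0,0],"jaw":[1,1,1,1]}'
python3 - <<'E'
from h import *
p=manip.camera('wrist'); print([(np.round(d['at'],3).tolist(),round(d['score'],2)) for d in manip.tip_of(p,'knob')])
im=cv2.cvtColor(p['frame'],cv2.COLOR_RGB2BGR)[150:350,200:460]; cv2.imwrite('pics/f1.png',cv2.convertScaleAbs(cv2.resize(im,None,fx=3,fy=3)[:600],alpha=1.4,beta=10))
E
```

```text
clock: 9.53
position: [0.443, 0.1562, 0.0816]
ee_rot: [-0.259, 0.966, -0.0, 0.001]
ft_force: [-11.0, -4.2, 31.3]
grip_width: 0.144
grasp_force: 63.1
[([0.441, 0.153, 0.055], 0.92), ([0.441, -0.102, -0.006], 0.73)]
```

View pics/f1.png

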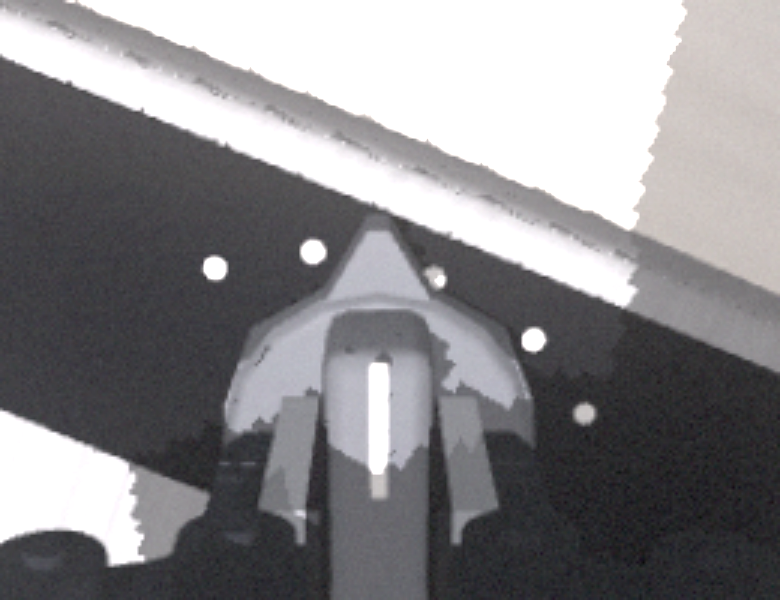

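The knob sits upright on the shaft, with the nose at (377,215) along the flat's direction. The hard stop came at a TCP height of 0.0816 m, where about 0.082 m was expected, so it is home and fully pressed.

```bash
python3 -c "
from workcell import manip
print(manip.hand_in())"
```

```text
the job is handed in; nothing more can be done
None
```

The middle-sized knob is fully home on the D-shaft, pressed to its stop and still held there (about 31 N at the wrist); I handed the job in at about 9.6 s, no verdict was returned, and I kept the arm clear of the salt shaker and honey jar.

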